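# Shim the cast cradle flush with two spacer discs

### The job

A dental cast is about to be laid across the metal cradle on the bench and needs its middle supported at the height of the two steel side rails. Choose the two of the three coloured spacer discs (yellow, blue, red) that together exactly fill the gap from the cradle's floor up to the rail tops, and stack them flat, in either order, on the ring mark in the middle of the cradle. Leave the third spacer where it lies.

Things in the scene. Friction and masses are not known exactly. Their poses are not given: they have to be found in the camera images.
- cradle: Metal cradle fixed to the bench: aluminium floor plate 110 (x) by 148 (y) mm, 8 mm thick, with two steel rails 14 mm wide along its y edges. Rail tops are 40 mm above the floor's top (48 mm above the bench); 120 mm clear between the rails, both x ends open. A dark ring 62 mm across marks the floor's centre. Origin: centre of the underside, on the bench; x along the rails, z up; floor top at z = 8 mm.
- spacer_yellow: Loose rigid yellow plastic spacer disc, 54 mm in diameter and 12 mm thick, with a small dark dot in the middle of its top, lying flat on the bench. Origin at the centre of its underside; z up along its axis. 40 to 200 g; can be gripped across its rim at any yaw.
- spacer_blue: Loose rigid blue plastic spacer disc, 54 mm in diameter and 20 mm thick, with a small dark dot in the middle of its top, lying flat on the bench. Origin at the centre of its underside; z up along its axis. 40 to 200 g; can be gripped across its rim at any yaw.
- spacer_red: Loose rigid red plastic spacer disc, 54 mm in diameter and 28 mm thick, with a small dark dot in the middle of its top, lying flat on the bench. Origin at the centre of its underside; z up along its axis. 40 to 200 g; can be gripped across its rim at any yaw.
Mind the look-alikes: they are no part of the job. Several things have the shape of the cradle; the one meant has the colours described above.

How it is judged:
At the end, for the whole second after the job is handed in: The yellow and the red spacer lie one on the other on the cradle's floor, in either order, each within 20 mm of the cradle's centre, flat within 10 degrees and at rest, each at its stacked height within 3 mm, so that the stack is flush with the rails; the blue spacer has moved less than 30 mm (horizontal distance between each of spacer_yellow, spacer_red and cradle below 0.02 m and ((z of spacer_red in the frame of cradle between 0.005 and 0.011 m and z of spacer_yellow in the frame of cradle between 0.033 and 0.039 m) or (z of spacer_yellow in the frame of cradle between 0.005 and 0.011 m and z of spacer_red in the frame of cradle between 0.017 and 0.023 m)) and angle between each of spacer_yellow, spacer_red's own z axis and vertical below 0.1745 rad and linear speed of each of spacer_yellow, spacer_red below 0.02 m/s and distance of spacer_blue from where it was at the start of the episode below 0.03 m); the robot touches nothing.
It also fails if it takes over 64 s, if anything falls off the work surface, if the arm or the gripper's body presses on something with over 40 N, if the wrist force passes 120 N, or if a joint passes its speed limit or range.

### The arm

A 6-joint arm with a two-finger parallel gripper is mounted at the origin on the work surface. World frame = base frame: x ahead of the robot, y to its left, z up, the work surface at z = 0. Lengths are in m, angles in rad, forces in N, time in s.
With the tool pointing down it reaches from about 0.4 to 0.925 m from the base axis. Payload 3.4 kg.
Tool frame: the origin (TCP) lies on the centre line of the jaws, within the pads' length; the fingertips stand 17 mm ahead of it and the grasp point (between the pads) lies 2 mm behind it (manip.nose_length is the distance from the TCP to the fingertips, in m); z points along the fingers, y is the direction in which the jaws open and shut (so a half turn about z gives the same grasp; the last joint's range is limited). The gripper opens to 85 mm and grips with 20 to 120 N. Pads are 22 mm wide; open, the fingers measure 114 mm over their backs; the gripper's body (76 mm by 85 mm) begins 54 mm behind the grasp point. The pads swing forward as they close: fully open they stand 13 mm farther back than shut.
Start: joints at [1.073, 0.307, 1.506, -0, 1.328, -0.073], TCP at [0.237, 0.524, 0.248] pointing down, gripper open.
Joint ranges: [-3.12, 3.12], [-1.05, 2.28], [0.14, 2.33], [-1.42, 4.57], [0.1, 2.73], [-2.68, 2.68]. Speed limits (rad/s): [2.57, 2.57, 3.14, 3.14, 3.14, 3.14].

### API

Orientations are given as a 3x3 rotation matrix whose columns are the frame's x, y, z axes.
In Python, from plant import sensors, grab_frame, camera_params, ticket, spotter, manip gives the robot as it stands. The module is installed in compiled form; this text tells all that it offers.
- The arm moves only by the tool send_rows, never from a script. Its argument "deltas" is a list that holds one entry, the list of rows, each a list of 7 numbers: the shift along the tool's x, y, z in mm, then the turn, a rotation vector about the tool's x, y, z in rad, then the opening, from 0 (shut) to 1 (fully open). A call has 1 to 8 rows; each row is the pose to reach, as a shift and turn from the pose commanded when the call began, along the tool's axes at that moment; what a row does not reach only later rows make up. A row lasts 1/8 s, in which the tool goes at most 62.5 mm and 10.7 degrees, less where a joint would pass 70% of its speed; a pose out of reach is approached as far as the arm can. A call with a gripper value outside its range is refused whole. The fingers move at their own pace and stop on an object; "newtons" is the grip in N (left out, the last holds). Time passes only in rows, so rows that repeat a pose let the fingers close. It gives the time, the measured TCP pose, the force and the opening at its end, in the units of the state.
- sensors.read_state(): the state, without advancing time (a new reading comes with each control period).
- grab_frame(name): name is "side" or "top"; returns (picture, depth): 400x640x3 uint8, red, green, blue; 400x640 float32, m along the optical axis (not along the pixel's ray), 0 where there is no reading.
- camera_params(name): a dict with "fx", "fy", "cx", "cy" (pixels), "R" (3x3) and "t" (3): a world point X has camera coordinates R X + t. Camera axes: x right, y down, z forward; pixel columns grow to the right and rows downward; lengths in m; the calibration is good to about 2 mm. A picture is of the moment at which its call begins. camera_params takes no time and is no camera call.
- ticket.close_job(): hands the job in, once; it reports no verdict.
Trained networks look in the newest picture that a camera, given by its name, has taken for a name from the list of things; names that differ only in an ending like _2 or _b are one class to them, and where a whole thing is asked for, a point or a joint stands for the part that bears it (a point fixed in the world has none). Each returns a list of dicts, best first, with "p" (0 to 1); they miss things now and then, are a little off and sometimes report something else, mostly with a low value. They report only what shows in the picture. A call takes as long as a camera call. They do not tell look-alikes from the thing itself.
- spotter.cut_out(camera, target): "region" (400x640 bool, what is visible of it) and "at" ([column, row] in pixels, amid what is visible of it).
- spotter.pinpoint(camera, target): "at" ([column, row] in pixels: a listed point, or the origin of a listed thing).
The state is a dict: "clock": time; "joint_positions": joint angles; "dq": joint speeds; "effort": joint torques, N m; "tool_pos": TCP position; "tool_rot": TCP orientation; "force": force on the tool from outside, world axes, zero at the start; "moment": the same for the moment, N m; "width": opening from 0.0 (shut) to 1.0 (fully open).
Only numpy, scipy, OpenCV 4.12 (cv2) and the standard library are available. Lean on these libraries where they do the work, as an engineer would, in place of code of your own. Each camera call takes 0.05 s, during which the arm holds its last target. There are 200 camera calls.

## Working session

There is one attempt and no reset: what is moved stays moved. The work goes in short steps, Python scripts to look and compute and a tool call to move; the robot and the scene stay as the last step left them, time stands still between calls to the robot, and variables do not carry over. Pictures are saved under pics/ and viewed, about 8 in all and at most 12, crops included, and the job is handed in when it is done.

Besides the shell and the picture viewer there is one more tool, called after "Request:" in YAML: its name, and indented under it one key for each argument. send_rows: Moves the arm, as the interface text tells. Its arguments: {"type":"object","properties":{"deltas":{"type":"array"},"newtons":{"type":"number"}},"required":["deltas"]}

```bash
mkdir -p pics; cat > h.py <<'E'
import numpy as np, cv2
from plant import sensors, grab_frame, camera_params, ticket, spotter, manip
def world(cam,d,c,r,z=None):
    P=camera_params(cam);R=np.array(P["R"]);t=np.array(P["t"])
    ray=np.stack([(np.asarray(c)-P["cx"])/P["fx"],(np.asarray(r)-P["cy"])/P["fy"],np.ones(np.shape(c))],-1)
    if z is None: return (ray*np.asarray(d)[...,None]-t)@R
    o=-R.T@t; v=ray@R
    return o+v*((z-o[2])/v[...,2])[...,None]
def save(n,p,s=1): cv2.imwrite(f"pics/{n}.png",cv2.resize(p[:,:,::-1],None,fx=s,fy=s,interpolation=cv2.INTER_CUBIC))
E
python3 - <<'E'
from h import *
for cam in("top","side"):
    p,d=grab_frame(cam); save(cam+"1",p)
    for n in("cradle","spacer_yellow","spacer_blue","spacer_red"):
        for q in spotter.cut_out(cam,n)[:4]:
            rr,cc=np.nonzero(q["region"]&(d>0)); w=world(cam,d[rr,cc],cc,rr); 
            zt=np.percentile(w[:,2],90)
            print(cam,n,round(q["p"],2),np.round(q["at"]),len(rr),"med",np.median(w,0).round(3),"ztop",zt.round(4),np.median(p[rr,cc],0))
print(sensors.read_state())
E
```

```text
top cradle 0.93 [275. 189.] 2375 med [0.571 0.259 0.009] ztop 0.0478 [242. 244. 247.]
top cradle 0.78 [156. 222.] 2701 med [0.464 0.566 0.009] ztop 0.047 [152.  97.  57.]
top spacer_yellow 0.81 [395. 159.] 283 med [ 0.668 -0.055  0.012] ztop 0.0147 [255. 255.  87.]
top spacer_blue 0.77 [496. 247.] 401 med [ 0.46  -0.326  0.02 ] ztop 0.0223 [ 64. 152. 254.]
top spacer_red 0.72 [388. 243.] 331 med [ 0.446 -0.056  0.028] ztop 0.0303 [250.  58.  52.]
side cradle 0.77 [399. 296.] 2479 med [0.471 0.557 0.011] ztop 0.0482 [158. 114.  78.]
side cradle 0.59 [314. 230.] 1764 med [0.574 0.246 0.014] ztop 0.048 [191. 200. 205.]
side spacer_yellow 0.72 [256. 179.] 122 med [ 0.671 -0.045  0.012] ztop 0.0153 [255. 255. 141.]
side spacer_blue 0.48 [287. 125.] 144 med [ 0.461 -0.316  0.019] ztop 0.0241 [ 76.  144.5 247. ]
{'clock': 0.5, 'joint_positions': array([ 1.07249568e+00,  3.06825204e-01,  1.50645609e+00,  6.83251606e-06,
        1.32839444e+00, -7.35071557e-02]), 'dq': array([ 0.00027994,  0.00101802, -0.00153423, -0.00086024,  0.00104231,
       -0.00064176]), 'effort': array([ 1.55024511e-03, -4.57033038e+01, -2.52076900e+01,  4.37207627e-04,
        2.54066399e-03, -2.90407058e-05]), 'tool_pos': array([0.2369895 , 0.5238657 , 0.24826924]), 'tool_rot': array([[-9.11123186e-01,  4.12134127e-01, -4.55321149e-05],
       [ 4.12134129e-01,  9.11123183e-01, -6.98056614e-05],
       [ 1.27160701e-05, -8.23668951e-05, -9.99999997e-01]]), 'force': array([ 0.61876188, -0.16292434, -0.11437931]), 'moment': array([ 0.0266842 ,  0.01830214, -0.0166432 ]), 'width': 0.9997595661776377}
```

View pics/top1.png

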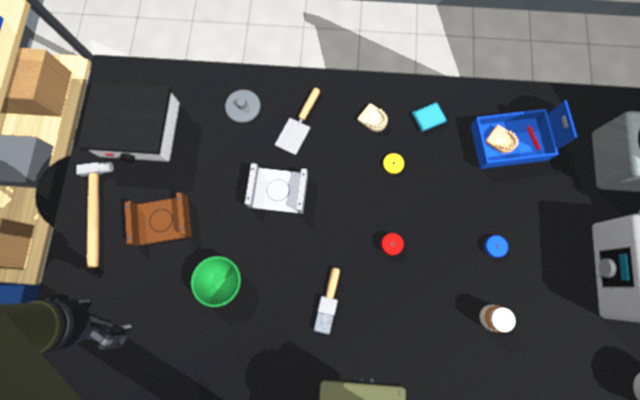

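View pics/side1.png

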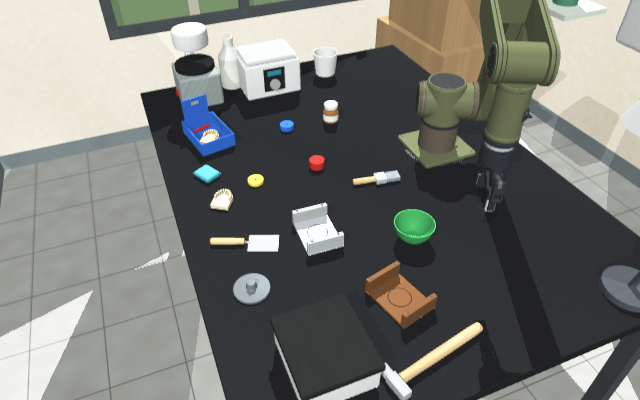

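The candidates are: cradle, silver at top (277,189), with the brown one at (158,221) as a look-alike; yellow disc (394,163); red disc (392,244), with a red pen at (533,138) in the box; blue disc (497,246), which stays. I choose the silver cradle and check it in a close crop.

```bash
python3 - <<'E'
from h import *
out={}
for cam in("top","side"):
    p,d=grab_frame(cam)
    if cam=="top": save("crop1",np.hstack([p[150:225,235:320],p[130:205,355:440],p[205:280,355:440]]),3)
    C,Rw=np.meshgrid(np.arange(640),np.arange(400)); W=world(cam,d,C,Rw)
    hsv=cv2.cvtColor(p,cv2.COLOR_RGB2HSV)
    for n,z,g in(("spacer_yellow",.012,(.668,-.055)),("spacer_red",.028,(.446,-.056)),("spacer_blue",.02,(.46,-.326))):
        m=(d>0)&(np.hypot(W[...,0]-g[0],W[...,1]-g[1])<.05)&(W[...,2]>z-.004)&(hsv[...,1]>80)
        c=np.c_[C[m],Rw[m]].astype(float)
        w=world(cam,None,c[:,0],c[:,1],z)
        (x,y),r=cv2.minEnclosingCircle(w[:,:2].astype(np.float32))
        print(cam,n,m.sum(),"centroid",w.mean(0).round(4),"circle",round(x,4),round(y,4),round(r,4),[ (q["at"],world(cam,None,*q["at"],0).round(4)) for q in spotter.pinpoint(cam,n)[:1]])
    near=(d>0)&(np.hypot(W[...,0]-.57,W[...,1]-.255)<.11)
    m=near&(W[...,2]>.042)&(W[...,2]<.055); P=W[m][:,:2]
    L=P[:,1]>.255
    print(cam,"rail",[(P[k].mean(0).round(4),cv2.minAreaRect(P[k].astype(np.float32)),np.rad2deg(np.arctan2(*np.linalg.svd(P[k]-P[k].mean(0),full_matrices=False)[2][0][::-1])).round(2)) for k in(L,~L)])
    for q in spotter.pinpoint(cam,"cradle"): print(q["p"],q["at"],world(cam,None,*q["at"],0).round(4))
E
```

```text
top spacer_yellow 289 centroid [ 0.6693 -0.0562  0.012 ] circle 0.6693 -0.0561 0.0273 [([391.9, 159.7], array([ 0.6819, -0.0545,  0.    ]))]
top spacer_red 332 centroid [ 0.4465 -0.0585  0.028 ] circle 0.4465 -0.058 0.027 [([389.7, 244.7], array([ 0.4454, -0.0567,  0.    ]))]
top spacer_blue 340 centroid [ 0.4609 -0.3289  0.02  ] circle 0.4607 -0.3284 0.0277 [([496.9, 246.5], array([ 0.461 , -0.3385,  0.    ]))]
top rail [(array([0.5739, 0.32  ]), ((0.5750468373298645, 0.32052940130233765), (0.015395823866128922, 0.10988675802946091), 87.66349029541016), np.float64(177.58)), (array([0.5689, 0.1863]), ((0.5691184997558594, 0.18659618496894836), (0.01419765967875719, 0.10996723175048828), 87.48648071289062), np.float64(177.53))]
0.82 [276.5, 189.6] [0.5736 0.2573 0.    ]
0.78 [162.9, 222.9] [0.4598 0.5527 0.    ]
side spacer_yellow 135 centroid [ 0.6671 -0.0542  0.012 ] circle 0.6677 -0.0513 0.0318 [([254.1, 180.2], array([ 0.6697, -0.0639,  0.    ]))]
side spacer_red 123 centroid [ 0.4445 -0.0561  0.028 ] circle 0.4441 -0.0551 0.03 [([312.0, 167.9], array([ 0.463 , -0.0513,  0.    ]))]
side spacer_blue 99 centroid [ 0.4584 -0.3259  0.02  ] circle 0.4597 -0.3256 0.0311 [([284.8, 129.5], array([ 0.468 , -0.3195,  0.    ]))]
side rail [(array([0.5747, 0.3239]), ((0.5735317468643188, 0.32241740822792053), (0.019826512783765793, 0.11019013077020645), 86.74884796142578), np.float64(-2.47)), (array([0.5686, 0.1906]), ((0.5677990913391113, 0.18953323364257812), (0.020674200728535652, 0.10922981053590775), 88.53401947021484), np.float64(-2.48))]
0.98 [315.4, 236.4] [0.5795 0.2638 0.    ]
0.62 [397.0, 298.3] [0.4691 0.5555 0.    ]
```

View pics/crop1.png

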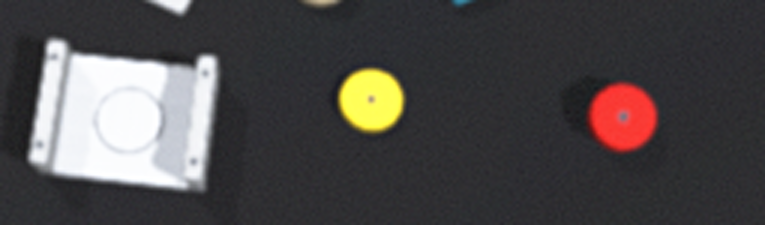

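Crop check: the silver cradle with its dark ring is on the left, and the yellow and red discs show their centre dots. I take the cradle at about (0.572, 0.2545) with yaw −2.5°, red at (0.446, −0.0575) and yellow at (0.6685, −0.0555). The jaws will open along the rails.

Request:
send_rows:
  deltas:
    - [[-51,-28,4,0,0,0.17,0.85],[-101,-56,8,0,0,0.34,0.85],[-152,-84,13,0,0,0.51,0.85],[-203,-111,17,0,0,0.68,0.85],[-254,-139,21,0,0,0.85,0.85],[-304,-167,26,0,0,1.02,0.85],[-355,-195,30,0,0,1.19,0.85],[-355,-195,30,0,0,1.19,0.85]]
  newtons: 40

```text
clock: 2.0
tool_pos: [0.4826, 0.1967, 0.2181]
tool_rot: [[0.05, 0.999, 0.001], [0.999, -0.05, -0.001], [-0.001, 0.001, -1.0]]
force: [0.9, 0.2, 0.1]
width: 0.848
```

```bash
cat >> h.py <<'E'
def go(*xyz):
    s=sensors.read_state(); R=s["tool_rot"]
    y=np.rad2deg(np.arctan2(R[1,1],R[0,1]))
    print("t",s["clock"].__round__(2),"pos",s["tool_pos"].round(4),"yaw y",y.round(2),"tilt",R[:,2].round(4),"F",np.round(s["force"],1),"w",round(s["width"],3),"nose",manip.nose_length)
    for p in xyz: print(p,"-> shift mm",(1000*R.T@(np.array(p)-s["tool_pos"])).round(1))
E
python3 -c "
from h import *
go((.446,-.0575,.12),(.446,-.0575,.023))"
```

```text
t 2.0 pos [0.4826 0.1967 0.2181] yaw y -2.87 tilt [ 0.001 -0.001 -1.   ] F [0.9 0.2 0.1] w 0.848 nose 0.017
(0.446, -0.0575, 0.12) -> shift mm [-255.6  -23.9   98.3]
(0.446, -0.0575, 0.023) -> shift mm [-255.5  -24.   195.3]
```

Request:
send_rows:
  deltas:
    - [[-52,-5,20,0,0,0,0.85],[-104,-10,40,0,0,0,0.85],[-156,-15,60,0,0,0,0.85],[-208,-20,80,0,0,0,0.85],[-255,-24,98,0,0,0,0.85],[-255,-24,98,0,0,0,0.85],[-255,-24,130,0,0,0,0.85],[-255,-24,140,0,0,0,0.85]]

```text
clock: 3.0
tool_pos: [0.4442, -0.0523, 0.0776]
tool_rot: [[0.043, 0.999, -0.002], [0.999, -0.042, 0.001], [0.001, -0.002, -1.0]]
force: [-0.2, -0.2, -0.1]
width: 0.846
```

```bash
python3 -c "
from h import *
go((.446,-.0575,.022))
p,d=grab_frame('side');p2,d=grab_frame('top')
save('pre',np.hstack([p[80:220,240:400],p2[180:320,310:470]]),2.5)"
```

```text
t 3.0 pos [ 0.4442 -0.0523  0.0776] yaw y -2.44 tilt [-0.0019  0.001  -1.    ] F [-0.2 -0.2 -0.1] w 0.846 nose 0.017
(0.446, -0.0575, 0.022) -> shift mm [-5.2  2.2 55.6]
```

View pics/pre.png

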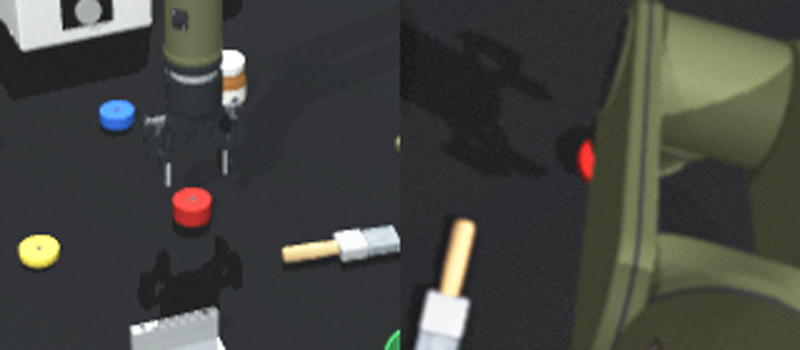

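The side view shows the jaws straddling the red disc, centred along the opening direction. I descend.

Request:
send_rows:
  deltas:
    - [[0,0,20,0,0,0,0.85],[0,0,40,0,0,0,0.85],[0,0,50,0,0,0,0.85],[0,0,56,0,0,0,0.85],[0,0,56,0,0,0,0.85]]

```text
clock: 3.72
tool_pos: [0.4451, -0.0536, 0.0224]
tool_rot: [[0.044, 0.999, 0.0], [0.999, -0.044, -0.0], [0.0, 0.0, -1.0]]
force: [0.6, 0.4, -0.1]
width: 0.853
```

Request:
send_rows:
  deltas:
    - [[0,0,0,0,0,0,0.5],[0,0,0,0,0,0,0.4],[0,0,0,0,0,0,0.4],[0,0,0,0,0,0,0.4],[0,0,0,0,0,0,0.4]]
  newtons: 40

```text
clock: 4.35
tool_pos: [0.4454, -0.0539, 0.0231]
tool_rot: [[0.044, 0.999, 0.001], [0.999, -0.044, -0.0], [-0.0, 0.001, -1.0]]
force: [-0.9, 0.6, 6.0]
width: 0.619
```

Request:
send_rows:
  deltas:
    - [[0,0,-15,0,0,0,0.4],[0,0,-45,0,0,0,0.4],[10,5,-90,0,0,0,0.4],[50,20,-110,0,0,0,0.4],[105,45,-110,0,0,0,0.4],[160,70,-110,0,0,0,0.4],[215,95,-110,0,0,0,0.4],[260,110,-110,0,0,0,0.4]]

```text
clock: 5.35
tool_pos: [0.5674, 0.2034, 0.1324]
tool_rot: [[0.043, 0.999, 0.001], [0.999, -0.043, 0.0], [0.0, 0.001, -1.0]]
force: [0.4, 0.2, -1.1]
width: 0.615
```

```bash
python3 -c "
from h import *
p,d=grab_frame('side')
save('lift',p[130:270,240:400],3)
go((.572,.258,.12))"
```

```text
t 5.4 pos [0.5701 0.209  0.1327] yaw y -2.42 tilt [ 0.0052  0.0059 -1.    ] F [ 4.1  4.6 -1.2] w 0.616 nose 0.017
(0.572, 0.258, 0.12) -> shift mm [49.  -0.2 13. ]
```

View pics/lift.png

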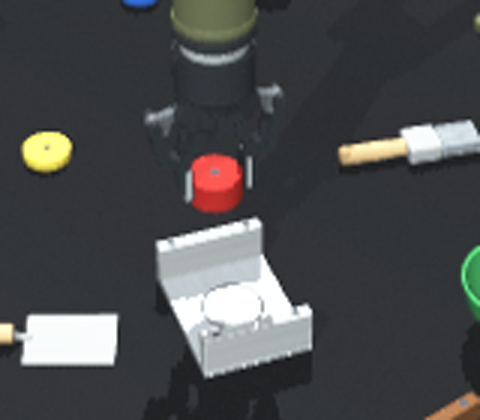

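Red is held level between the fingers. I move over the ring, then measure the disc in hand.

Request:
send_rows:
  deltas:
    - [[25,0,5,0,0,0,0.4],[48,0,10,0,0,0,0.4],[48,0,10,0,0,0,0.4],[48,0,10,0,0,0,0.4]]

```text
clock: 5.9
tool_pos: [0.5679, 0.2486, 0.1221]
tool_rot: [[0.044, 0.999, -0.001], [0.999, -0.044, -0.001], [-0.001, -0.001, -1.0]]
force: [-0.3, -0.6, -0.2]
width: 0.62
```

```bash
python3 - <<'E'
from h import *
p,d=grab_frame('side')
C,Rw=np.meshgrid(np.arange(640),np.arange(400)); W=world('side',d,C,Rw)
hsv=cv2.cvtColor(p,cv2.COLOR_RGB2HSV)
go((.572,.258,.12))
s=sensors.read_state()["tool_pos"]
m=(d>0)&(np.linalg.norm(W-s,axis=-1)<.07)&(hsv[...,1]>130)&((hsv[...,0]<8)|(hsv[...,0]>172))
w=W[m]; print(m.sum(),w.min(0).round(4),w.max(0).round(4))
t=w[w[:,2]>np.percentile(w[:,2],95)-.004]; print(len(t),t.mean(0).round(4),t.min(0).round(4),t.max(0).round(4))
E
```

```text
t 5.95 pos [0.5681 0.2483 0.1223] yaw y -2.54 tilt [-4.e-04 -6.e-04 -1.e+00] F [-0.6  0.  -1.1] w 0.617 nose 0.017
(0.572, 0.258, 0.12) -> shift mm [9.9 3.5 2.3]
283 [0.539  0.2172 0.0984] [0.5926 0.275  0.1337]
146 [0.5651 0.2471 0.1283] [0.5395 0.2201 0.1261] [0.5891 0.2722 0.1337]
```

Request:
send_rows:
  deltas:
    - [[10,4.5,15,0,0,0,0.4],[10,4.5,40,0,0,0,0.4],[10,4.5,65,0,0,0,0.4],[10,4.5,78,0,0,0,0.4],[10,4.5,85,0,0,0,0.4],[10,4.5,85,0,0,0,0.4]]

```text
clock: 6.7
tool_pos: [0.5734, 0.2588, 0.037]
tool_rot: [[0.044, 0.999, -0.0], [0.999, -0.044, -0.0], [-0.0, -0.0, -1.0]]
force: [0.9, 0.6, -1.1]
width: 0.614
```

```bash
python3 -c "
from h import *
go((.572,.258,.031))"
```

```text
t 6.7 pos [0.5734 0.2588 0.037 ] yaw y -2.53 tilt [-3.e-04 -1.e-04 -1.e+00] F [ 0.9  0.6 -1.1] w 0.614 nose 0.017
(0.572, 0.258, 0.031) -> shift mm [-0.9 -1.3  6. ]
```

Request:
send_rows:
  deltas:
    - [[-1,-1,3,0,0,0,0.4],[-1,-1,5,0,0,0,0.4],[-1,-1,6,0,0,0,0.4],[-1,-1,6,0,0,0,0.4]]

```text
clock: 7.2
tool_pos: [0.5723, 0.258, 0.0315]
tool_rot: [[0.044, 0.999, 0.0], [0.999, -0.044, 0.0], [0.0, 0.0, -1.0]]
force: [0.8, 0.1, -0.8]
width: 0.615
```

Request:
send_rows:
  deltas:
    - [[0,0,1,0,0,0,0.4],[0,0,1,0,0,0,0.4],[0,0,1,0,0,0,0.4]]

```text
clock: 7.58
tool_pos: [0.5724, 0.258, 0.0312]
tool_rot: [[0.044, 0.999, 0.001], [0.999, -0.044, 0.0], [0.0, 0.001, -1.0]]
force: [-2.2, -0.6, 5.1]
width: 0.614
```

Contact (+5 N). I release and rise.

Request:
send_rows:
  deltas:
    - [[0,0,0,0,0,0,0.85],[0,0,0,0,0,0,0.85],[0,0,0,0,0,0,0.85],[0,0,-10,0,0,0,0.85],[0,0,-40,0,0,0,0.85],[0,0,-80,0,0,0,0.85],[-40,10,-100,0,0,0,0.85],[-95,25,-100,0,0,0,0.85]]

```text
clock: 8.57
tool_pos: [0.595, 0.1627, 0.1337]
tool_rot: [[0.041, 0.999, 0.006], [0.999, -0.041, 0.002], [0.002, 0.006, -1.0]]
force: [0.9, 0.2, -1.1]
width: 0.845
```

```bash
python3 -c "
from h import *
go((.6685,-.0555,.09))"
```

```text
t 8.57 pos [0.595  0.1627 0.1337] yaw y -2.34 tilt [ 0.0063  0.0015 -1.    ] F [ 0.9  0.2 -1.1] w 0.845 nose 0.017
(0.6685, -0.0555, 0.09) -> shift mm [-215.1   82.1   43.8]
```

Request:
send_rows:
  deltas:
    - [[-55,21,0,0,0,0,0.85],[-110,42,0,0,0,0,0.85],[-165,63,15,0,0,0,0.85],[-215,82,40,0,0,0,0.85],[-215,82,40,0,0,0,0.85],[-215,82,40,0,0,0,0.85]]

```text
clock: 9.32
tool_pos: [0.6652, -0.0564, 0.0905]
tool_rot: [[0.045, 0.999, -0.001], [0.999, -0.045, 0.001], [0.001, -0.001, -1.0]]
force: [0.5, -0.2, 0.5]
width: 0.852
```

```bash
python3 - <<'E'
from h import *
go((.6685,-.0555,.09),(.6685,-.0555,.019))
p,d=grab_frame('top');p2,d2=grab_frame('side')
save('y',np.hstack([p[145:245,230:330],p2[180:280,270:370],p2[120:220,200:300]]),2.6)
C,Rw=np.meshgrid(np.arange(640),np.arange(400)); W=world('top',d,C,Rw)
hsv=cv2.cvtColor(p,cv2.COLOR_RGB2HSV)
m=(d>0)&(np.hypot(W[...,0]-.57,W[...,1]-.255)<.06)&(hsv[...,1]>130)&(W[...,2]>.03)
w=world('top',None,C[m],Rw[m],.036); print(m.sum(),w.mean(0),np.median(W[m][:,2]),cv2.minEnclosingCircle(w[:,:2].astype(np.float32)))
E
```

```text
t 9.32 pos [ 0.6652 -0.0564  0.0905] yaw y -2.58 tilt [-6.e-04  7.e-04 -1.e+00] F [ 0.5 -0.2  0.5] w 0.852 nose 0.017
(0.6685, -0.0555, 0.09) -> shift mm [1.1 3.3 0.5]
(0.6685, -0.0555, 0.019) -> shift mm [ 1.   3.3 71.5]
279 [0.57039302 0.25266592 0.036     ] 0.03571077565183289 ((0.5708453059196472, 0.2523041367530823), 0.026342740282416344)
```

View pics/y.png

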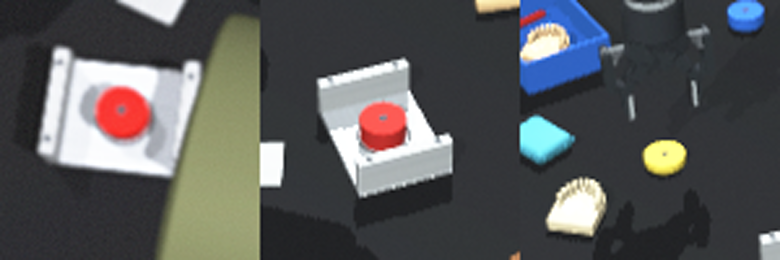

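Red is centred to about 1 mm on the ring. The jaws straddle yellow. I descend with small corrections.

Request:
send_rows:
  deltas:
    - [[1,3,25,0,0,0,0.8],[1,3,50,0,0,0,0.8],[1,3,64,0,0,0,0.8],[1,3,70,0,0,0,0.8],[1,3,70,0,0,0,0.8],[1,3,70,0,0,0,0.8]]

```text
clock: 10.18
tool_pos: [0.6693, -0.0556, 0.0213]
tool_rot: [[0.044, 0.999, 0.002], [0.999, -0.044, -0.0], [-0.0, 0.002, -1.0]]
force: [0.5, 0.1, -0.5]
width: 0.801
```

Request:
send_rows:
  deltas:
    - [[0,0,0,0,0,0,0.6],[0,0,0,0,0,0,0.4],[0,0,0,0,0,0,0.4],[0,0,0,0,0,0,0.4],[0,0,0,0,0,0,0.4]]
  newtons: 35

```text
clock: 10.8
tool_pos: [0.6692, -0.0558, 0.0217]
tool_rot: [[0.044, 0.999, 0.002], [0.999, -0.044, -0.0], [-0.0, 0.002, -1.0]]
force: [-0.8, 0.5, 6.0]
width: 0.603
```

Request:
send_rows:
  deltas:
    - [[0,0,-15,0,0,0,0.4],[0,0,-45,0,0,0,0.4],[0,0,-90,0,0,0,0.4],[45,-14,-115,0,0,0,0.4],[100,-32,-115,0,0,0,0.4],[155,-50,-115,0,0,0,0.4],[210,-68,-115,0,0,0,0.4],[260,-88,-115,0,0,0,0.4]]

```text
clock: 11.8
tool_pos: [0.5917, 0.2099, 0.1364]
tool_rot: [[0.044, 0.999, 0.001], [0.999, -0.044, 0.001], [0.001, 0.001, -1.0]]
force: [0.0, -0.3, -0.5]
width: 0.601
```

```bash
python3 -c "
from h import *
go((.571,.2545,.135))"
```

```text
t 11.8 pos [0.5917 0.2099 0.1364] yaw y -2.52 tilt [ 1.5e-03  5.0e-04 -1.0e+00] F [ 0.  -0.3 -0.5] w 0.601 nose 0.017
(0.571, 0.2545, 0.135) -> shift mm [ 43.7 -22.7   1.3]
```

Request:
send_rows:
  deltas:
    - [[22,-11,0,0,0,0,0.4],[44,-22,10,0,0,0,0.4],[44,-22,30,0,0,0,0.4],[44,-22,40,0,0,0,0.4],[44,-22,40,0,0,0,0.4],[44,-22,40,0,0,0,0.4]]

```text
clock: 12.55
tool_pos: [0.5727, 0.2527, 0.0959]
tool_rot: [[0.045, 0.999, 0.001], [0.999, -0.045, 0.0], [0.0, 0.001, -1.0]]
force: [0.3, -0.4, -0.6]
width: 0.601
```

```bash
python3 - <<'E'
from h import *
p,d=grab_frame('side'); save('y2',p[160:280,240:380],4)
C,Rw=np.meshgrid(np.arange(640),np.arange(400)); W=world('side',d,C,Rw)
hsv=cv2.cvtColor(p,cv2.COLOR_RGB2HSV)
go((.571,.2545,.0577))
s=sensors.read_state()["tool_pos"]
for n,m in(("y",(abs(hsv[...,0].astype(int)-30)<8)),("r",(hsv[...,0]<8)|(hsv[...,0]>172))):
    m=m&(d>0)&(np.linalg.norm(W-s,axis=-1)<.1)&(hsv[...,1]>110)
    w=W[m]; print(n,m.sum(),w.min(0).round(4),w.max(0).round(4))
    t=w[w[:,2]>np.percentile(w[:,2],95)-.004]; print(len(t),t.mean(0).round(4),((t.min(0)+t.max(0))/2).round(4))
E
```

```text
t 12.6 pos [0.5728 0.2527 0.0961] yaw y -2.56 tilt [ 1.3e-03  5.0e-04 -1.0e+00] F [0.9 0.1 0.2] w 0.606 nose 0.017
(0.571, 0.2545, 0.0577) -> shift mm [ 1.7 -1.9 38.4]
y 109 [0.5454 0.2304 0.075 ] [0.5991 0.2827 0.1183]
21 [0.5734 0.2611 0.0945] [0.5727 0.2589 0.1038]
r 249 [0.5445 0.2327 0.0097] [0.5989 0.2848 0.0431]
113 [0.5746 0.2614 0.0381] [0.5731 0.2595 0.0394]
```

View pics/y2.png

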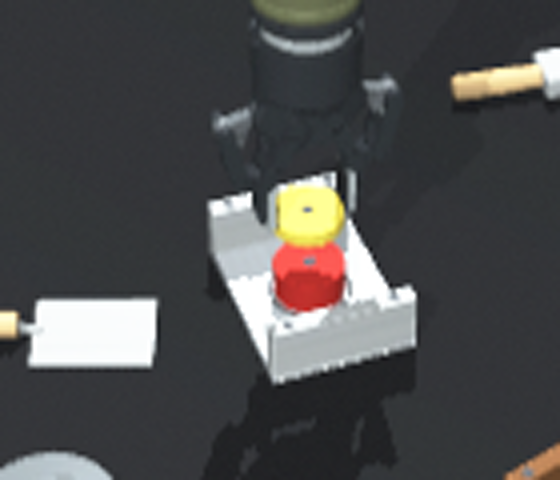

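Yellow hangs level right above red, about 2 mm off in y. I lower it.

Request:
send_rows:
  deltas:
    - [[1,-1,15,0,0,0,0.4],[2,-1,28,0,0,0,0.4],[2,-1,34,0,0,0,0.4],[2,-1,36,0,0,0,0.4],[2,-1,36,0,0,0,0.4],[2,-1,36,0,0,0,0.4]]

```text
clock: 13.35
tool_pos: [0.5715, 0.2551, 0.0597]
tool_rot: [[0.044, 0.999, 0.001], [0.999, -0.044, 0.0], [0.0, 0.001, -1.0]]
force: [0.2, 0.7, -1.0]
width: 0.607
```

Request:
send_rows:
  deltas:
    - [[0,0,1,0,0,0,0.4],[0,0,2,0,0,0,0.4],[0,0,2,0,0,0,0.4]]

```text
clock: 13.72
tool_pos: [0.5713, 0.255, 0.0577]
tool_rot: [[0.044, 0.999, 0.001], [0.999, -0.044, 0.0], [0.0, 0.001, -1.0]]
force: [-1.0, -0.4, 2.7]
width: 0.605
```

Contact at the expected height. I release and withdraw straight up.

Request:
send_rows:
  deltas:
    - [[0,0,0,0,0,0,0.85],[0,0,0,0,0,0,0.85],[0,0,0,0,0,0,0.85],[0,0,-10,0,0,0,0.85],[0,0,-40,0,0,0,0.85],[0,0,-90,0,0,0,0.85],[-50,0,-120,0,0,0,0.85],[-110,0,-120,0,0,0,0.85]]

```text
clock: 14.72
tool_pos: [0.5689, 0.1454, 0.1815]
tool_rot: [[0.041, 0.999, 0.009], [0.999, -0.041, 0.002], [0.002, 0.008, -1.0]]
force: [0.8, -0.5, -0.7]
width: 0.852
```

Request:
send_rows:
  deltas:
    - [[-60,0,0,0,0,0,0.85],[-120,0,0,0,0,0,0.85],[-170,0,0,0,0,0,0.85],[-200,0,0,0,0,0,0.85],[-200,0,0,0,0,0,0.85],[-200,0,0,0,0,0,0.85]]

```text
clock: 15.48
tool_pos: [0.5575, -0.0542, 0.1777]
tool_rot: [[0.044, 0.999, 0.0], [0.999, -0.044, 0.001], [0.001, 0.0, -1.0]]
force: [0.4, 0.3, -0.0]
width: 0.851
```

```bash
python3 - <<'E'
from h import *
go()
S={}
for cam in("top","side"):
    p,d=grab_frame(cam);S[cam]=p
    C,Rw=np.meshgrid(np.arange(640),np.arange(400)); W=world(cam,d,C,Rw)
    hsv=cv2.cvtColor(p,cv2.COLOR_RGB2HSV); H=hsv[...,0].astype(int)
    for n,m,g,z in(("y",abs(H-30)<8,(.571,.2535),.048),("blue",abs(H-106)<12,(.46,-.328),.02)):
        m=m&(d>0)&(np.hypot(W[...,0]-g[0],W[...,1]-g[1])<.07)&(hsv[...,1]>80)&(W[...,2]>z-.004)
        w=world(cam,None,C[m],Rw[m],z); A=np.c_[W[m][:,:2],np.ones(m.sum())]
        print(cam,n,m.sum(),w.mean(0).round(4),np.median(W[m][:,2]).round(4),"slope",np.linalg.lstsq(A,W[m][:,2],rcond=None)[0][:2].round(3))
save('end',np.hstack([S["top"][145:235,235:325],S["side"][180:270,270:360]]),4)
E
```

```text
t 15.47 pos [ 0.5575 -0.0542  0.1777] yaw y -2.55 tilt [ 5.e-04  6.e-04 -1.e+00] F [ 0.4  0.3 -0. ] w 0.851 nose 0.017
top y 299 [0.5703 0.2536 0.048 ] 0.0481 slope [-0.008 -0.028]
top blue 0 [nan nan nan] nan slope [0. 0.]
side y 192 [0.5703 0.2575 0.048 ] 0.049 slope [ 0.006 -0.022]
side blue 98 [ 0.4593 -0.3263  0.02  ] 0.0212 slope [ 0.005 -0.008]<stdin>:11: RuntimeWarning: Mean of empty slice.
  ret = um.true_divide(
  return _methods._mean(a, axis=axis, dtype=dtype,
  ret = ret.dtype.type(ret / rcount)
```

View pics/end.png

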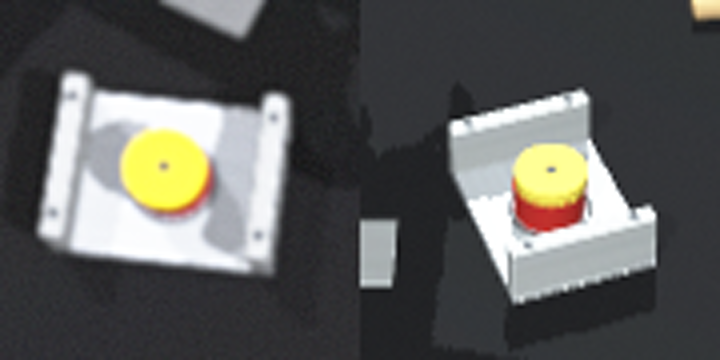

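The picture shows yellow squarely on red in the centre of the silver cradle, flush with the rails, and the arm is clear.

```bash
python3 -c "
from plant import ticket
print(ticket.close_job())"
```

```text
the job is handed in; nothing more can be done
None
```

I stacked the red spacer (28 mm) and the yellow one (12 mm) on the ring mark of the silver cradle. Red is on the floor and yellow on top, filling the 40 mm gap. I left the blue spacer where it lay. The job was handed in at about 15.6 s on the robot's clock, and it reports no verdict.

**Last checks:**
- **Height:** the top of the stack measured 48.1 mm in the top camera and 49.0 mm in the side camera, against 48 mm for the rails.
- **Position:** the stack is about 1–2 mm from the cradle's centre in both axes.
- **Tilt:** yellow's top slopes under 2°.
- **Blue:** the side camera found it within 1 mm of its starting place. The top camera returned no blue reading in the final check, probably because the arm blocked its view, so only the side camera confirms this.
- **Camera disagreement:** the two cameras differed by about 4 mm in y on yellow. That is well inside the 20 mm tolerance and close to their offset on the cradle itself (about 3 mm).

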